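# Sort salami-rail spacers on the gauge pin

### The arm

A 6-joint arm with a two-finger parallel gripper is mounted at the origin on the work surface. World frame = base frame: x ahead of the robot, y to its left, z up, the work surface at z = 0. Lengths are in m, angles in degrees, forces in N, time in s.
With the tool pointing down it reaches from about 0.375 to 0.925 m from the base axis. Payload 5.7 kg.
Tool frame: the origin (TCP) lies on the centre line of the jaws, within the pads' length; the fingertips stand 25 mm ahead of it and the grasp point (between the pads) lies 6 mm ahead of it; z points along the fingers, y is the line along which they close (so a half turn about z gives the same grasp; the last joint's range is limited). The gripper opens to 88 mm and grips with 3 to 60 N. Pads are 20 mm wide; open, the fingers measure 115 mm over their backs; the gripper's body (75 mm by 178 mm) begins 61 mm behind the grasp point.
Start: joints at [67.088, 20.558, 86.54, -0, 72.909, -6.595], TCP at [0.169, 0.576, 0.248] pointing down, gripper open.
Joint ranges: [-170.27, 170.27], [-57.76, 135], [12.27, 136.19], [-55.21, 235.2], [11.17, 155.16], [-170.74, 170.74]. Speed limits (degrees/s): [136.94, 136.94, 180, 180, 180, 180].

### API

Orientations are given as a 3x3 rotation matrix whose columns are the frame's x, y, z axes.
In Python, from cell import r gives the robot as it stands.
- The arm moves only by the tool apply_moves, never from a script. Its argument "rows" is one flat list of numbers, 7 for each row, row after row: the shift along the tool's x, y, z in cm, then the turn, a rotation vector about the tool's x, y, z in rad, then the opening, from 0 (shut) to 1 (fully open). A call has 1 to 8 rows; each row is the pose to reach, as a shift and turn from the pose commanded when the call began, along the tool's axes at that moment; what a row does not reach only later rows make up. A row lasts 1/8 s, in which the tool goes at most 62.5 mm and 10.7 degrees, less where a joint would pass 70% of its speed; a pose out of reach is approached as far as the arm can. A call with a gripper value outside its range is refused whole. The fingers move at their own pace and stop on an object; "grip_force" is the grip in N (left out, the last holds). Time passes only in rows, so rows that repeat a pose let the fingers close. It gives the time, the measured TCP pose, the force, the opening and the grip force at its end, in the units of the state.
- r.state(): the state, without advancing time (a new reading comes with each control period).
- r.camera(name): name is "scene" or "top" or "wrist"; returns a dict with "pixels" (480x640x3 uint8, red, green, blue), "z_map" (480x640 float32, m along the optical axis (not along the pixel's ray), 0 where there is no reading), "mtx" (3x3 intrinsics, pixels), "T" (4x4, takes a point from camera to world coordinates). Camera axes: x right, y down, z forward; pixel columns grow to the right and rows downward; lengths in m; the calibration is good to about 2 mm. A picture is of the moment at which its call begins.
- r.sign_off(): hands the job in; it is judged then, once.
The state is a dict: "time_s": time; "joint_positions": joint angles; "joint_vel": joint speeds; "joint_efforts": joint torques, N m; "position": TCP position; "ee_rot": TCP orientation; "wrist_force": force on the tool from outside, world axes, zero at the start; "torque": the same for the moment, N m; "opening": finger opening in m; "grip_force": force on a finger pad.
Only numpy, scipy, OpenCV 4.12 (cv2) and the standard library are available. Lean on these libraries where they do the work, as an engineer would, in place of code of your own. Each camera call takes 0.05 s, during which the arm holds its last target. There are 200 camera calls.

### The job

Two red spacers for the salami rack's hanging rail got mixed up: they look alike from outside, but only one has a bore wide enough for the gauge pin. Slide the one that fits down over the upright steel gauge pin until it sits fully home on the gauge's base plate, and leave it there. Put the other one, whose bore is too narrow, into the black reject tray.

Things in the scene. Friction and masses are not known exactly. Their poses are not given: they have to be found in the camera images.
- spacer_wide: The spacer that fits: a loose red plastic tube standing upright on the counter, 50 mm outer diameter, 50 mm tall, with a 36 mm through bore along its z axis (7 mm wall), about 60 g. Origin: on the axis, at the centre of its underside; z points up. Seen from above its hole is wide.
- spacer_narrow: The spacer that is too tight: a loose red plastic tube standing upright on the counter, with the same outside (50 mm diameter, 50 mm tall, about 60 g) but only a 16 mm through bore, so it would stop on the pin's tapered nose. Origin: on the axis, at the centre of its underside; z points up. Seen from above its hole is small.
- pin_foot (a point): Foot of the gauge pin: on the pin axis, at the top face of the base plate; z points up. Upright steel pin, 24 mm diameter, straight for 42 mm above the plate, then a nose tapering to 8 mm diameter at its tip, 60 mm above the plate. Blue-painted base plate 100 x 100 x 18 mm, centred on the pin, fixed to the counter, with four screw heads 3 mm high near its corners.
- reject_tray: Open black plastic tray fixed to the counter, 170 mm (its x) by 160 mm (its y) outside and 40 mm high, with 5 mm walls and a 5 mm floor. Origin: centre of its underside; z points up.
Things that resemble listed ones, but are neither listed nor needed, are in the scene too. Several things look just like the part that bears pin_foot: the one meant starts farthest from the robot's base. Leave any brown look-alike of the spacer_narrow alone.

How it is judged:
By the outcome, as a careful person would: the job done as asked, in the order asked, and still so for the second after the job is handed in, with the robot touching nothing.
It also fails if it takes over 51 s, if anything falls off the work surface, if the arm or the gripper's body presses on something with over 40 N, if the wrist force passes 120 N, or if a joint passes its speed limit or range.

## Working session

There is one attempt and no reset: what is moved stays moved. The work goes in short steps, Python scripts to look and compute and a tool call to move; the robot and the scene stay as the last step left them, time stands still between calls to the robot, and variables do not carry over. Pictures are saved under pics/ and viewed, at most 10 in all, crops included, and the job is handed in when it is done.

Besides the shell and the picture viewer there is one more tool, called after "Call:" by a JSON object that holds its "method" and its "body", one argument or row to a line. apply_moves: Moves the arm, as the interface text tells. Its arguments: {"type":"object","properties":{"rows":{"type":"array"},"grip_force":{"type":"number"}},"required":["rows"]}

```bash
mkdir -p pics; cat > h.py <<'E'
import numpy as np, cv2
from cell import r
def grab(n,tag):
    c=r.camera(n); cv2.imwrite(f'pics/{tag}.png',c['pixels'][:,:,::-1]); np.savez(f'{tag}.npz',**c); return c
def pts(c):
    z=c['z_map']; v,u=np.indices(z.shape); K=c['mtx']
    P=np.stack([(u-K[0,2])/K[0,0]*z,(v-K[1,2])/K[1,1]*z,z],-1)
    return P@c['T'][:3,:3].T+c['T'][:3,3]
def ray(c,u,v,h):
    d=c['T'][:3,:3]@np.linalg.solve(c['mtx'],[u,v,1.]); o=c['T'][:3,3]
    return o+d*(h-o[2])/d[2]
E
python3 - <<'E'
from h import *
a=grab('top','top1');b=grab('scene','scene1')
for c in(a,b):print(c['T'].round(3).tolist(),c['mtx'][0,0])
s=r.state();print(s['time_s'],s['position'],s['ee_rot'],s['opening'])
E
```

```text
[[-0.039, -0.979, 0.2, 0.278], [-0.999, 0.039, -0.003, -0.02], [-0.005, -0.2, -0.98, 1.083], [0.0, 0.0, 0.0, 1.0]] 495.55711161708024
[[0.292, 0.631, -0.719, 1.194], [0.956, -0.185, 0.226, -0.238], [0.009, -0.754, -0.657, 0.694], [0.0, 0.0, 0.0, 1.0]] 443.84534615626296
0.1 [0.16834335 0.57527934 0.2468993 ] [[-9.59727080e-01  2.80933244e-01 -6.66168531e-04]
 [ 2.80933959e-01  9.59725855e-01 -1.54704684e-03]
 [ 2.04722278e-04 -1.67189211e-03 -9.99998581e-01]] 0.08787235009622116
```

View pics/top1.png

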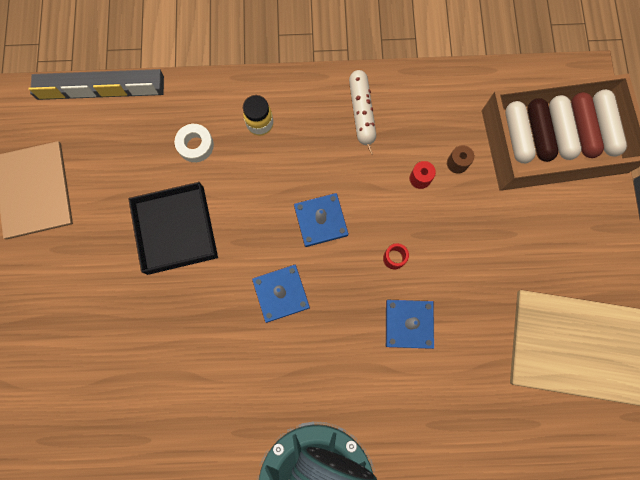

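View pics/scene1.png

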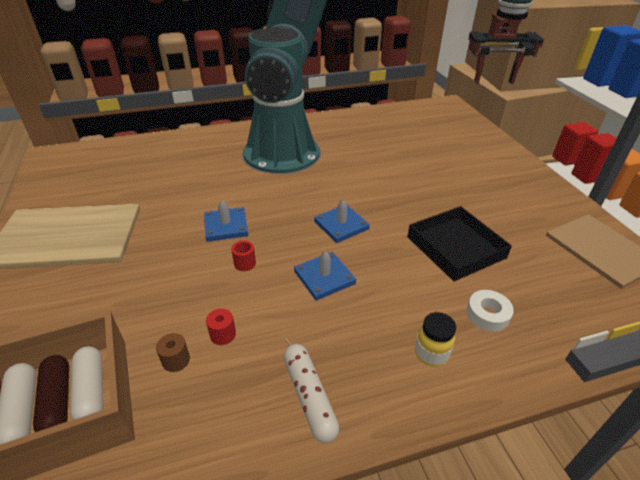

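The top view shows these candidates:
- **Red, wide bore:** (397,256).
- **Red, narrow bore:** (424,175).
- **Brown look-alike:** (461,159), to be left alone.
- **Blue gauges:** (320,219), (281,293) and (410,324). The first is farthest from the base at (315,470).
- **Black tray:** (173,228).
- **Scene view:** the red spacers are at (244,255) and (221,326), and the far gauge is at (325,273).

I'll measure them and check a close crop.

```bash
cat > m.py <<'E'
from h import *
def blobs(c,lo,hi,hsvfn,amin=80):
    hsv=cv2.cvtColor(c['pixels'],cv2.COLOR_RGB2HSV); m=hsvfn(hsv).astype('uint8')
    return [k for k in cv2.findContours(m,cv2.RETR_EXTERNAL,cv2.CHAIN_APPROX_NONE)[0] if cv2.contourArea(k)>amin]
E
python3 - <<'E'
from m import *
for n in('top1','scene1'):
    c=dict(np.load(n+'.npz')); P=pts(c); h=cv2.cvtColor(c['pixels'],cv2.COLOR_RGB2HSV).astype(int); H,S,V=h[...,0],h[...,1],h[...,2]
    onT=(P[...,0]>.2)&(P[...,0]<.9)&(abs(P[...,1])<.6)&(P[...,2]>-.01)&(c['z_map']>0)
    def comps(m,amin=80):
        k,l,s,ce=cv2.connectedComponentsWithStats(m.astype('uint8'))
        return [(l==i) for i in range(1,k) if s[i,4]>amin]
    print(n)
    for g in comps(((H<5)|(H>173))&(S>150)&(V>70)&onT):
        top=g&(abs(P[...,2]-.05)<.006)
        v,u=np.nonzero(top)
        if len(u)<30: continue
        q=P[top][:,:2]; (cx,cy),rad=cv2.minEnclosingCircle(q.astype('float32')*1000)
        k=cv2.findContours(top.astype('uint8'),cv2.RETR_EXTERNAL,cv2.CHAIN_APPROX_NONE)[0]; k=max(k,key=cv2.contourArea)
        e=cv2.fitEllipse(k); print('red',e[0],ray(c,*e[0],.05).round(4),'circ',cx,cy,rad, P[top][:,2].mean())
    for g in comps((H>100)&(H<125)&(S>150)&onT,400):
        q=P[g]; top=abs(q[:,2]-.018)<.006; rct=cv2.minAreaRect((q[top][:,:2]*1000).astype('float32'))
        print('plate',rct,np.median(q[:,2]))
        ctr=np.array(rct[0])/1000; near=(np.hypot(P[...,0]-ctr[0],P[...,1]-ctr[1])<.02)&(P[...,2]>.03)
        w=P[near]; hi=w[w[:,2]>w[:,2].max()-.008]; print('  pin mean',hi.mean(0).round(4),w[:,2].max(), 'straight mid',w[(w[:,2]>.03)&(w[:,2]<.055)].mean(0).round(4))
    for g in comps((V<60)&onT&(P[...,2]<.05),1500):
        q=P[g]; print('black',cv2.minAreaRect((q[:,:2]*1000).astype('float32')),np.percentile(q[:,2],[5,50,95]).round(3))
    
c=dict(np.load('top1.npz')); 
cv2.imwrite('pics/crop1.png',cv2.resize(c['pixels'][140:350,240:490,::-1],None,fx=2.8,fy=2.8,interpolation=cv2.INTER_CUBIC))
E
```

```text
top1
red (423.6218566894531, 171.64173889160156) [ 0.6418 -0.2613  0.05  ] circ 642.4334106445312 -261.49102783203125 24.860692977905273 0.050188168607995985
red (396.6956787109375, 254.6055145263672) [ 0.4597 -0.1893  0.05  ] circ 460.5869445800781 -189.2111358642578 25.01561737060547 0.04992163825706041
plate ((551.3662719726562, -31.975704193115234), (97.58238983154297, 97.33224487304688), 12.35981273651123) 0.01854994142198696
  pin mean [ 0.551  -0.0318  0.0773] 0.08268919559024335 straight mid [ 0.5435 -0.0313  0.0433]
plate ((391.56610107421875, 61.31446075439453), (97.59475708007812, 96.7288818359375), 16.24220848083496) 0.018568365010651178
  pin mean [0.3915 0.0612 0.0742] 0.07878305783037765 straight mid [0.3846 0.0564 0.0384]
plate ((315.431640625, -211.869384765625), (97.6439437866211, 96.62212371826172), 86.33642578125) 0.018430200541637354
  pin mean [ 0.3158 -0.21    0.0763] 0.08106029560021466 straight mid [ 0.3152 -0.2027  0.0419]
black ((543.1935424804688, 293.27447509765625), (168.4445037841797, 159.43064880371094), 11.387639045715332) [0.003 0.007 0.04 ]
scene1
r
[... 385 characters left out ...]
, 84.87263488769531) 0.01842608119277228
  pin mean [ 0.3166 -0.2116  0.074 ] 0.07823476707586452 straight mid [ 0.3218 -0.2115  0.043 ]
plate ((394.58697509765625, 59.592567443847656), (96.1600570678711, 96.96231079101562), 15.307119369506836) 0.01813859267349449
  pin mean [0.3935 0.0609 0.0751] 0.07923431606222575 straight mid [0.3972 0.0583 0.0426]
plate ((554.2759399414062, -33.151336669921875), (97.47743225097656, 95.95027923583984), 12.595827102661133) 0.018200526679067686
  pin mean [ 0.5539 -0.0327  0.074 ] 0.07840627003020939 straight mid [ 0.558  -0.0337  0.0426]
black ((543.4362182617188, 293.4375), (170.98202514648438, 161.89993286132812), 11.643251419067383) [0.004 0.009 0.039]
```

View pics/crop1.png

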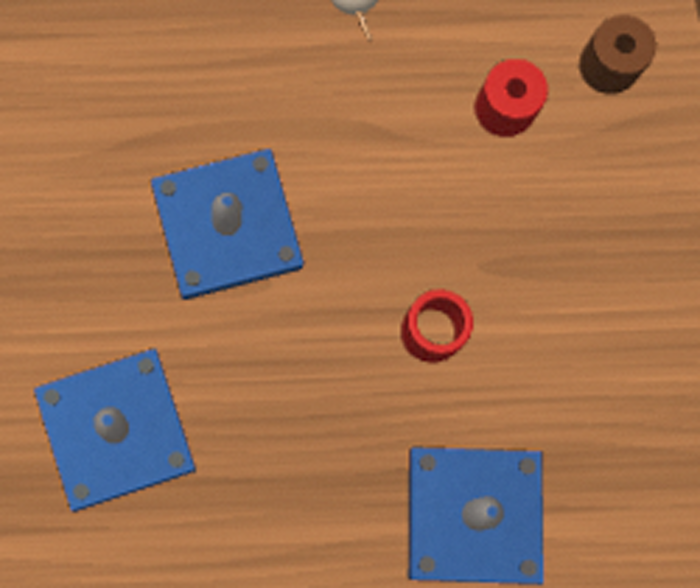

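Crop: the wide bore is the red ring at crop (437,325), and the narrow one is at (510,97) with the brown one beside it at (618,53). The farthest gauge is at (227,213).

Averaging both views gives wide (0.460,-0.189), narrow (0.642,-0.262), pin (0.5525,-0.0325) and tray (0.543,0.293). Ring radii of 25 mm, a height of 50 mm and the plate and tray sizes all agree with the description. I'm moving now, and turning the tool so its axes align with the world: x_tool=+y, y_tool=+x.

Call:
{"method": "apply_moves", "body": {
  "rows": [-36.1,-23.4,0,0,0,1.286,1,-36.1,-23.4,0,0,0,1.286,1,-36.1,-23.4,0,0,0,1.286,1,-36.1,-23.4,0,0,0,1.286,1,-36.1,-23.4,0,0,0,1.286,1,-36.1,-23.4,0,0,0,1.286,1,-36.1,-23.4,0,0,0,1.286,1,-36.1,-23.4,0,0,0,1.286,1]
}}

```text
time_s: 1.1
position: [0.4515, 0.2471, 0.2474]
ee_rot: [[0.006, 1.0, 0.0], [1.0, -0.006, -0.001], [-0.001, 0.001, -1.0]]
wrist_force: [0.3, 0.6, -0.2]
opening: 0.0877
grip_force: 0.0
```

Call:
{"method": "apply_moves", "body": {
  "rows": [-43.8,0.9,7,0,0,0,1,-43.8,0.9,7,0,0,0,1,-43.8,0.9,7,0,0,0,1,-43.8,0.9,7,0,0,0,1,-43.8,0.9,7,0,0,0,1,-43.8,0.9,7,0,0,0,1,-43.8,0.9,7,0,0,0,1,-43.8,0.9,7,0,0,0,1]
}}

```text
time_s: 2.1
position: [0.4584, -0.1906, 0.177]
ee_rot: [[0.002, 1.0, -0.0], [1.0, -0.002, -0.0], [-0.0, -0.0, -1.0]]
wrist_force: [-0.1, 0.6, 0.4]
opening: 0.0875
grip_force: 0.0
```

```bash
cat > w.py <<'E'
from m import *
import sys
c=grab('wrist',sys.argv[1]); P=pts(c); h=cv2.cvtColor(c['pixels'],cv2.COLOR_RGB2HSV).astype(int)
red=((h[...,0]<5)|(h[...,0]>173))&(h[...,1]>150)&(c['z_map']>0)
k,l,s,ce=cv2.connectedComponentsWithStats(red.astype('uint8'))
for i in range(1,k):
    if s[i,4]<300: continue
    q=P[l==i]; zt=np.percentile(q[:,2],99); t=q[q[:,2]>zt-.006]
    (x,y),rad=cv2.minEnclosingCircle((t[:,:2]*1000).astype('float32')); print('red',s[i,:4],'xy',round(x,1),round(y,1),'r',round(rad,1),'top',zt.round(4))
st=r.state(); print(st['time_s'],st['position'].round(4),st['wrist_force'].round(1),st['opening'].round(4),st['grip_force'], np.round(st['joint_positions'],1)); print(st['ee_rot'].round(4).tolist())
E
python3 w.py w1
```

```text
red [277 199  71  79] xy 460.6 -189.2 r 24.5 top 0.0507
red [502 287  90  61] xy 511.1 -158.0 r 6.3 top 0.2371Traceback (most recent call last):
  File "w.py", line 10, in <module>
    st=r.state(); print(st['time_s'],st['position'].round(4),st['wrist_force'].round(1),st['opening'].round(4),st['grip_force'], np.round(st['joint_positions'],1)); print(st['ee_rot'].round(4).tolist())
                                                                                        ^^^^^^^^^^^^^^^^^^^
AttributeError: 'float' object has no attribute 'round'
```

View pics/w1.png

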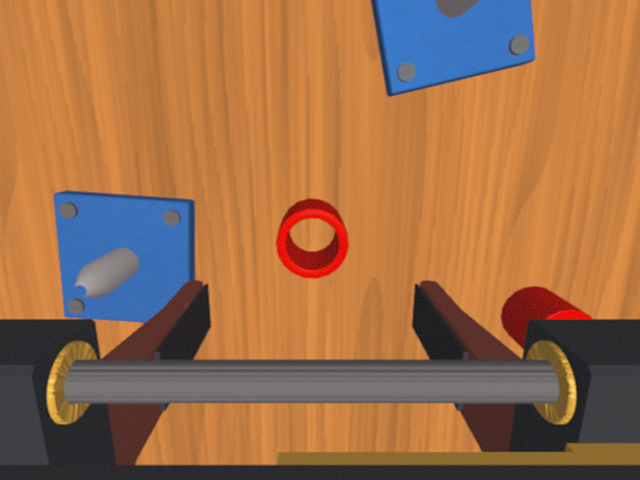

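The wrist view shows the wide-bore ring at (312,240), centred between the fingers, and both open fingers clear it. I'll descend and grip.

Call:
{"method": "apply_moves", "body": {
  "rows": [0.1,0.2,5,0,0,0,1,0.1,0.2,9,0,0,0,1,0.1,0.2,12,0,0,0,1,0.1,0.2,14,0,0,0,1,0.1,0.2,14,0,0,0,0.45,0.1,0.2,14,0,0,0,0.45,0.1,0.2,14,0,0,0,0.45,0.1,0.2,14,0,0,0,0.45],
  "grip_force": 15
}}

```text
time_s: 3.15
position: [0.4606, -0.1873, 0.0385]
ee_rot: [[-0.0, 1.0, 0.001], [1.0, 0.0, -0.001], [-0.001, 0.001, -1.0]]
wrist_force: [-0.8, 0.1, 0.7]
opening: 0.0511
grip_force: 0.6
```

Call:
{"method": "apply_moves", "body": {
  "rows": [0,0,0,0,0,0,0.45,0,0,0,0,0,0,0.45,0,0,-1.5,0,0,0,0.45,0,0,-4,0,0,0,0.45,0,0,-7,0,0,0,0.45,0,0,-10,0,0,0,0.45,0,0,-11,0,0,0,0.45,0,0,-11,0,0,0,0.45]
}}

```text
time_s: 4.15
position: [0.4606, -0.1874, 0.1483]
ee_rot: [[0.0, 1.0, 0.001], [1.0, -0.0, -0.001], [-0.001, 0.001, -1.0]]
wrist_force: [-0.5, 0.2, -1.7]
opening: 0.0507
grip_force: 15.0
```

Call:
{"method": "apply_moves", "body": {
  "rows": [2,1.2,0,0,0,0,0.45,5,3,0,0,0,0,0.45,8.5,5,0,0,0,0,0.45,12,7,0,0,0,0,0.45,14.5,8.5,0,0,0,0,0.45,15.7,9.2,0,0,0,0,0.45,15.7,9.2,0,0,0,0,0.45,15.7,9.2,0,0,0,0,0.45]
}}

```text
time_s: 5.15
position: [0.5514, -0.031, 0.1472]
ee_rot: [[0.0, 1.0, -0.001], [1.0, -0.0, -0.0], [-0.0, -0.001, -1.0]]
wrist_force: [-0.6, -0.4, -1.0]
opening: 0.0503
grip_force: 15.0
```

```bash
sed -i "s/st=r.state.*/st=r.state(); print({k:np.round(st[k],4).tolist() for k in ('time_s','position','wrist_force','opening','grip_force','joint_positions')})/" w.py
cat >> w.py <<'E'
def plates(c):
    P=pts(c); h=cv2.cvtColor(c['pixels'],cv2.COLOR_RGB2HSV).astype(int)
    b=(h[...,0]>100)&(h[...,0]<125)&(h[...,1]>150)&(abs(P[...,2]-.018)<.006)&(np.hypot(P[...,0]-.5525,P[...,1]+.0325)<.08)
    if b.sum()>200: print('plate',cv2.minAreaRect((P[b][:,:2]*1000).astype('float32')))
plates(c)
E
python3 w.py w2; python3 - <<'E'
from h import *
c=grab('scene','s2');t=grab('top','t2')
a=c['pixels'][150:350,220:480,::-1]; b=t['pixels'][130:330,200:460,::-1]
cv2.imwrite('pics/c2.png',np.vstack([cv2.resize(k,None,fx=1.45,fy=1.45) for k in(a,b)]))
E
```

```text
red [239 250 144 110] xy 552.9 -3.2 r 13.5 top 0.2129
red [273 403  76  11] xy 552.7 -53.2 r 13.4 top 0.1595
{'time_s': 5.2, 'position': [0.5515, -0.031, 0.1474], 'wrist_force': [0.5613, 0.5204, -0.6018], 'opening': 0.0507, 'grip_force': 14.9999, 'joint_positions': [-10.3701, 23.1288, 98.8416, -0.0304, 58.0839, -10.307]}
plate ((552.8103637695312, -30.820846557617188), (98.03006744384766, 98.69568634033203), 12.722537994384766)
```

View pics/w2.png

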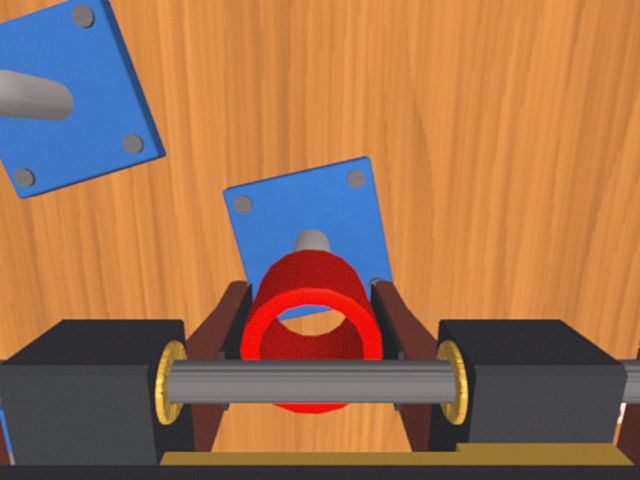

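View pics/c2.png

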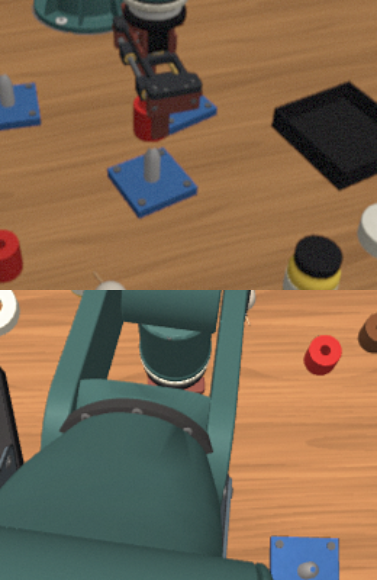

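The wrist view shows the gripped spacer at (312,340) over the far plate, with the pin behind it at (312,240). The scene crop looks along a slant, so the spacer appears behind the pin, as expected from its height. The wrist-measured plate centre (0.5528,-0.0308) agrees with the pin to 1.5 mm, well inside the 6 mm clearance. I'll descend gently.

Call:
{"method": "apply_moves", "body": {
  "rows": [0.1,0.1,0,0,0,0,0.45,0.1,0.1,1,0,0,0,0.45,0.1,0.1,2,0,0,0,0.45,0.1,0.1,3,0,0,0,0.45,0.1,0.1,4,0,0,0,0.45,0.1,0.1,5,0,0,0,0.45,0.1,0.1,5.5,0,0,0,0.45,0.1,0.1,5.5,0,0,0,0.45]
}}

```text
time_s: 6.3
position: [0.553, -0.0292, 0.0922]
ee_rot: [[-0.0, 1.0, -0.001], [1.0, 0.0, 0.0], [0.0, -0.001, -1.0]]
wrist_force: [0.7, 0.2, -0.4]
opening: 0.0505
grip_force: 15.0
```

Call:
{"method": "apply_moves", "body": {
  "rows": [0,0,0.8,0,0,0,0.45,0,0,1.6,0,0,0,0.45,0,0,2.4,0,0,0,0.45,0,0,3,0,0,0,0.45,0,0,3.3,0,0,0,0.45,0,0,3.5,0,0,0,0.45,0,0,3.5,0,0,0,0.45,0,0,3.5,0,0,0,0.45]
}}

```text
time_s: 7.3
position: [0.5534, -0.0293, 0.0579]
ee_rot: [[0.0, 1.0, 0.0], [1.0, -0.0, -0.0], [-0.0, 0.0, -1.0]]
wrist_force: [0.2, -0.3, -1.1]
opening: 0.0504
grip_force: 15.0
```

Call:
{"method": "apply_moves", "body": {
  "rows": [0,0,0.1,0,0,0,0.45,0,0,0.15,0,0,0,0.45,0,0,0.15,0,0,0,0.45]
}}

```text
time_s: 7.68
position: [0.5534, -0.0292, 0.0565]
ee_rot: [[-0.0, 1.0, 0.0], [1.0, 0.0, -0.0], [-0.0, 0.0, -1.0]]
wrist_force: [-0.9, 0.1, 3.5]
opening: 0.0506
grip_force: 15.0
```

Call:
{"method": "apply_moves", "body": {
  "rows": [0,0,0,0,0,0,0.6,0,0,0,0,0,0,0.7,0,0,0,0,0,0,0.8,0,0,0,0,0,0,0.8,0,0,0,0,0,0,0.8]
}}

```text
time_s: 8.3
position: [0.5533, -0.0292, 0.0561]
ee_rot: [[0.0, 1.0, -0.0], [1.0, -0.0, -0.0], [-0.0, -0.0, -1.0]]
wrist_force: [0.7, -1.5, -0.5]
opening: 0.0703
grip_force: 0.0
```

Call:
{"method": "apply_moves", "body": {
  "rows": [0,0,-2,0,0,0,0.8,0,0,-5,0,0,0,0.8,0,0,-9,0,0,0,0.9,0,0,-13,0,0,0,1,-5,0,-14,0,0,0,1,-8,0,-14,0,0,0,1,-8,0,-14,0,0,0,1,-8,0,-14,0,0,0,1]
}}

```text
time_s: 9.3
position: [0.5529, -0.1086, 0.1959]
ee_rot: [[0.0, 1.0, -0.001], [1.0, -0.0, 0.001], [0.001, -0.001, -1.0]]
wrist_force: [-0.0, -0.3, -0.2]
opening: 0.0875
grip_force: 0.0
```

```bash
python3 w.py w3
```

```text
red [274  87  77  80] xy 554.7 -31.8 r 24.3 top 0.069
red [385 403  64  43] xy 642.7 -261.4 r 24.6 top 0.0507
{'time_s': 9.35, 'position': [0.5529, -0.1082, 0.1958], 'wrist_force': [0.4572, -0.8708, -0.1028], 'opening': 0.0879, 'grip_force': 0.0, 'joint_positions': [-18.1147, 20.6087, 94.6209, 0.0232, 64.8335, -18.1409]}
plate ((552.8756713867188, -31.37860107421875), (98.02367401123047, 98.27490234375), 12.819744110107422)
```

View pics/w3.png

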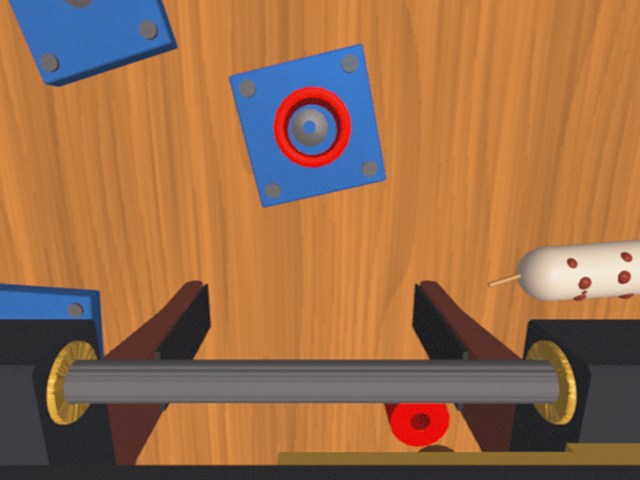

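The view shows the wide spacer around the pin at (312,127), its top at 69 mm against an expected 68, so it is fully home. The narrow spacer is at (420,420), giving (0.6427,-0.2614), which matches the earlier measurement.

Call:
{"method": "apply_moves", "body": {
  "rows": [-15.2,9,1.5,0,0,0,1,-15.2,9,1.5,0,0,0,1,-15.2,9,1.5,0,0,0,1,-15.2,9,1.5,0,0,0,1,-15.2,9,1.5,0,0,0,1,-15.2,9,1.5,0,0,0,1]
}}

```text
time_s: 10.1
position: [0.6427, -0.2593, 0.1812]
ee_rot: [[-0.002, 1.0, -0.001], [1.0, 0.002, 0.001], [0.001, -0.001, -1.0]]
wrist_force: [-0.5, -0.1, -0.3]
opening: 0.0875
grip_force: 0.0
```

```bash
python3 w.py w4
```

```text
red [275 204  70  77] xy 643.2 -261.8 r 24.7 top 0.051
{'time_s': 10.15, 'position': [0.6428, -0.2594, 0.1814], 'wrist_force': [-0.0976, 0.0579, 0.3755], 'opening': 0.0878, 'grip_force': 0.0, 'joint_positions': [-27.6849, 31.4182, 78.0447, 0.0055, 70.5787, -27.7746]}
```

View pics/w4.png

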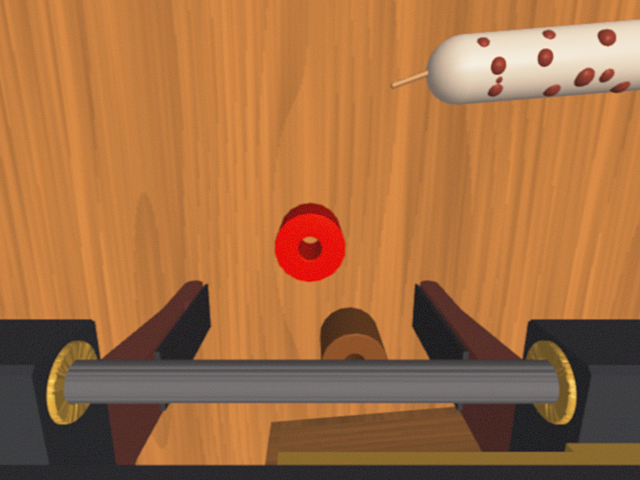

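The narrow spacer is at (310,247), centred between the fingers. The brown one at (352,345) is clear of both fingers. I'll grip it.

Call:
{"method": "apply_moves", "body": {
  "rows": [-0.2,0,5,0,0,0,1,-0.2,0,9,0,0,0,1,-0.2,0,12,0,0,0,1,-0.2,0,14.3,0,0,0,1,-0.2,0,14.3,0,0,0,0.45,-0.2,0,14.3,0,0,0,0.45,-0.2,0,14.3,0,0,0,0.45,-0.2,0,14.3,0,0,0,0.45],
  "grip_force": 15
}}

```text
time_s: 11.15
position: [0.6437, -0.2635, 0.0394]
ee_rot: [[-0.0, 1.0, 0.001], [1.0, 0.0, -0.001], [-0.001, 0.001, -1.0]]
wrist_force: [-2.2, -0.2, 1.6]
opening: 0.0511
grip_force: 0.6
```

Call:
{"method": "apply_moves", "body": {
  "rows": [0,0,0,0,0,0,0.45,0,0,0,0,0,0,0.45,0,0,-1.5,0,0,0,0.45,0,0,-5,0,0,0,0.45,0,0,-9,0,0,0,0.45,0,0,-13,0,0,0,0.45,0,0,-14,0,0,0,0.45,0,0,-14,0,0,0,0.45]
}}

```text
time_s: 12.15
position: [0.6434, -0.2633, 0.1785]
ee_rot: [[0.0, 1.0, 0.001], [1.0, -0.0, -0.001], [-0.001, 0.001, -1.0]]
wrist_force: [0.2, -0.4, -0.4]
opening: 0.0502
grip_force: 15.0
```

Call:
{"method": "apply_moves", "body": {
  "rows": [2,-0.4,0,0,0,0,0.45,5.5,-1,0,0,0,0,0.45,10,-1.8,0,0,0,0,0.45,14.5,-2.6,0,0,0,0,0.45,19,-3.4,0,0,0,0,0.45,23.5,-4.2,0,0,0,0,0.45,28,-5,0,0,0,0,0.45,32.5,-5.8,0,0,0,0,0.45]
}}

```text
time_s: 13.15
position: [0.5827, 0.0643, 0.1763]
ee_rot: [[-0.0, 1.0, -0.004], [1.0, 0.0, 0.0], [0.0, -0.004, -1.0]]
wrist_force: [1.2, -0.1, -0.0]
opening: 0.05
grip_force: 15.0
```

Call:
{"method": "apply_moves", "body": {
  "rows": [4.5,-0.8,0,0,0,0,0.45,9,-1.6,0,0,0,0,0.45,13.5,-2.4,0,0,0,0,0.45,18,-3.2,0,0,0,0,0.45,21,-3.8,0,0,0,0,0.45,23.1,-4.2,0,0,0,0,0.45,23.1,-4.2,0,0,0,0,0.45,23.1,-4.2,0,0,0,0,0.45]
}}

```text
time_s: 14.15
position: [0.543, 0.2919, 0.1776]
ee_rot: [[0.0, 1.0, -0.001], [1.0, -0.0, -0.001], [-0.001, -0.001, -1.0]]
wrist_force: [-0.5, -0.3, -1.1]
opening: 0.0502
grip_force: 15.0
```

Call:
{"method": "apply_moves", "body": {
  "rows": [0,0,2.5,0,0,0,0.45,0,0,5,0,0,0,0.45,0,0,7.5,0,0,0,0.45,0,0,10,0,0,0,0.45,0,0,11.8,0,0,0,0.45,0,0,12.8,0,0,0,0.45,0,0,13.2,0,0,0,0.45,0,0,13.2,0,0,0,0.45]
}}

```text
time_s: 15.15
position: [0.5436, 0.2928, 0.0464]
ee_rot: [[0.0, 1.0, 0.0], [1.0, -0.0, 0.0], [0.0, 0.0, -1.0]]
wrist_force: [-0.1, -0.3, -0.0]
opening: 0.05
grip_force: 15.0
```

Call:
{"method": "apply_moves", "body": {
  "rows": [0,0,0,0,0,0,0.45,0,0,0.1,0,0,0,0.45,0,0,0.1,0,0,0,0.55,0,0,0.1,0,0,0,0.65,0,0,0.1,0,0,0,0.75,0,0,0.1,0,0,0,0.75,0,0,0.1,0,0,0,0.75]
}}

```text
time_s: 16.02
position: [0.5433, 0.2928, 0.0452]
ee_rot: [[-0.0, 1.0, 0.0], [1.0, 0.0, -0.0], [-0.0, 0.0, -1.0]]
wrist_force: [0.4, -0.1, 0.2]
opening: 0.0656
grip_force: 0.0
```

Call:
{"method": "apply_moves", "body": {
  "rows": [0,0,-2,0,0,0,0.75,0,0,-5,0,0,0,0.75,0,0,-9,0,0,0,0.75,0,0,-13,0,0,0,0.8,-6,0,-14,0,0,0,0.8,-8,0,-14,0,0,0,0.8,-8,0,-14,0,0,0,0.8,-8,0,-14,0,0,0,0.8]
}}

```text
time_s: 17.02
position: [0.5431, 0.2136, 0.1845]
ee_rot: [[0.0, 1.0, -0.001], [1.0, -0.0, 0.0], [0.0, -0.001, -1.0]]
wrist_force: [-0.6, -0.5, -0.6]
opening: 0.0703
grip_force: 0.0
```

```bash
python3 w.py w5; python3 -c "
from h import *
grab('scene','s5')"
```

```text
red [273  80  78  82] xy 545.1 293.9 r 24.9 top 0.0562
{'time_s': 17.075, 'position': [0.5431, 0.2138, 0.1845], 'wrist_force': [-0.6985, 1.1821, 0.2796], 'opening': 0.0703, 'grip_force': 0.0, 'joint_positions': [14.6852, 22.8643, 92.7653, 0.0347, 64.4188, 14.6503]}
plate ((548.8235473632812, 18.948101043701172), (87.68025970458984, 14.885208129882812), 2.9115006923675537)
```

View pics/s5.png

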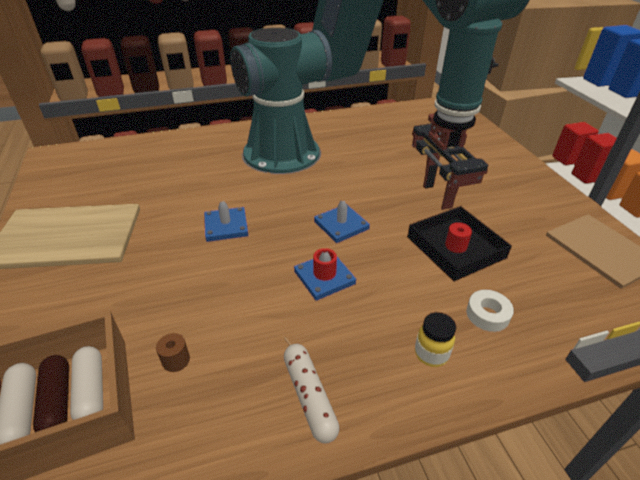

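The scene view shows the wide spacer home on the far gauge at (325,263) and the narrow one standing in the tray at (458,237). The brown one is untouched at (173,352), and the gripper is clear of everything.

```bash
python3 -c "
from cell import r
print(r.sign_off())"
```

```text
the job is handed in; nothing more can be done
None
```

The wide-bore spacer sits fully home on the farthest gauge pin, the narrow one stands in the reject tray, and the job was handed in at about 17 s of the 51 s allowed.

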